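# Fit the pointer knob to the selector shaft and set it to the index

## Task

The big rotary selector on the aluminium instrument case has lost its knob. Take the large pointer knob with the grip bar (not the low round one), match its D-shaped bore to the flat on the bare shaft and push it fully home; then, with the knob, turn the selector clockwise (seen from above) until the pointer points straight at the raised black index bar on the panel, and let go. Leave the round knob, the wrench on the panel and the heatsink where they are.

Things in the scene. Friction and masses are not known exactly. Their poses are not given: they have to be found in the camera images.
- knob_grip (a point): Loose large pointer knob (160 g, 70 mm high), upright on the table: black grip bar 20 mm wide on an 80 mm aluminium skirt disc. The point is on the knob's axis inside the bar, 20 mm below its top, 22 mm above the skirt, 50 mm above the underside. x runs along the bar to its pointed nose (36 mm ahead; blunt tail 34 mm behind), marked by a white line on top; y is across the bar; z up.
- knob_bore (a point): Centre of the bore's mouth in the pointer knob's underside, 50 mm below knob_grip, same axes. 48 mm hub, 24 mm high, under the skirt (4 mm thick); D-shaped blind bore 24 mm deep, 27.8 mm across its round part, its flat 8.3 mm from the axis on the pointer's (+x) side: 0.8 to 0.9 mm clearance to the shaft. Fully home it lies at shaft_foot.
- shaft_top (a point): Centre of the top end of the bare upright steel shaft, 96 mm above the table. 26 mm diameter, a flat 7.5 mm from the axis along its whole length; it stands 22 mm out of a bush (40 mm wide, 4 mm high); the top 3 mm are chamfered. x points out through the flat and turns with the shaft: the knob goes on when its pointer looks the same way, within about 6 degrees.
- shaft_foot (a point): Point on the shaft's axis at the bush's upper face, 22 mm below shaft_top, 74 mm above the table; same axes as shaft_top. A knob that is fully home rests with its underside here.
- selector (a joint): Rotation of the shaft, rad, anticlockwise seen from above: 0 when its flat faces the index bar; starts between 0.6 and 1.3, can turn from -0.3 to 1.6. Friction of about 0.06 N m holds it where it is left; the fitted knob has up to about 10 degrees of play on it either way, so the shaft lags; the pointer is what must end at the index.
- index (a point): Raised black index bar on the panel, 30 x 6 x 3 mm, radial to the shaft; the point is the middle of its top, 67 mm from the shaft's axis. x points straight out from the shaft's axis: where the pointer must look at the end. The aluminium case is fixed, 240 x 250 mm, its panel 70 mm above the table, with another low knob (18 mm high) fitted 105 mm from the shaft.
- round_knob_mid (a point): A low round knob, 60 mm in diameter and 30 mm high, loose on the table; it belongs elsewhere and must stay where it is. The point is its centre.
- wrench_mid (a point): A flat wrench, 150 mm long, lying loose on the case's panel beside the selector; must stay. The point is about its middle.
- heatsink_mid (a point): A finned aluminium heatsink, 70 by 60 by 32 mm, loose on the table; must stay. The point is its centre.
Not all that is in view belongs to the job. What is shaped like the part that bears knob_grip but orange is not meant.

How it is judged (in metres and radians):
On the way, in this order (a step that is already met when the one before it is completed fails the run):
1. the pointer knob is fully home on the shaft, before the selector has been turned to the index (horizontal distance between knob_bore and shaft_foot below 0.004 m and z of knob_bore in the frame of shaft_foot below 0.004 m and angle between knob_bore's own z axis and vertical below 0.07 rad and value of joint selector above 0.4 rad), for 0.2 s.
2. the knob, still home, has been turned so that its pointer is at the index bar (horizontal distance between knob_bore and shaft_foot below 0.004 m and z of knob_bore in the frame of shaft_foot below 0.004 m and angle between knob_bore's own z axis and vertical below 0.07 rad and angle between the x axis of knob_grip and the x axis of index, either way round below 0.14 rad), for 0.2 s.
At the end, for the whole second after the job is handed in: Knob fully home on the shaft (bore mouth within 4 mm of bush and axis, tilt under 4 degrees), released, at rest, pointer within 8 degrees of the index direction, shaft turned with it (within 20 degrees); round knob, wrench and heatsink within 40 mm of their starts (all of step 2 and value of joint selector below 0.35 rad and linear speed of knob below 0.02 m/s and contact force between knob and the fingers below 0.05 N and distance of each of round_knob_mid, wrench_mid, heatsink_mid from where it was at the start of the episode below 0.04 m); the robot touches nothing.
It fails at once if the round knob is pushed more than 40 mm or knocked away (distance of round_knob_mid from where it was at the start of the episode above 0.04 m).
It fails at once if the wrench is pushed more than 40 mm or knocked away (distance of wrench_mid from where it was at the start of the episode above 0.04 m).
It fails at once if the heatsink is pushed more than 40 mm or knocked away (distance of heatsink_mid from where it was at the start of the episode above 0.04 m).
It also fails if it takes over 48 s, if anything falls off the work surface, if the arm or the gripper's body presses on something with over 40 N, if the wrist force passes 120 N, or if a joint passes its speed limit or range.

## Robot

A 6-joint arm with a two-finger parallel gripper is mounted at the origin on the work surface. World frame = base frame: x ahead of the robot, y to its left, z up, the work surface at z = 0. Lengths are in mm, angles in rad, forces in N, time in s.
With the tool pointing down it reaches from about 275 to 975 mm from the base axis. Payload 8.4 kg.
Tool frame: the origin (TCP) lies midway between the tips of the shut fingers; the grasp point (between the pads) lies 19 mm behind it (tcp_to_grasp is the distance from the TCP to the grasp point, in mm); z points along the fingers, y is the line along which they close (so a half turn about z gives the same grasp; the last joint's range is limited). The gripper opens to 92 mm and grips with 3 to 60 N. Pads are 20 mm wide; open, the fingers measure 128 mm over their backs; the gripper's body (75 mm by 189 mm) begins 69 mm behind the grasp point.
Start: joints at [1.1, 0.353, 1.633, -0, 1.155, -0.002], TCP at [282.384, 557.572, 214.583] pointing down, gripper open.
Joint ranges: [-2.63, 2.63], [-0.92, 2.1], [0.06, 2.66], [-1.3, 4.44], [0, 2.69], [-3.02, 3.02]. Speed limits (rad/s): [2.22, 2.22, 2.79, 3.14, 3.14, 3.14].

## Interface

Orientations are given as a unit quaternion [w, x, y, z].
In Python, from rig import * gives the robot as it stands.
- The arm moves only by the shell command python3 -m jog 'ROWS' [FORCE]. ROWS is JSON, a list that holds one entry, the list of rows, each a list of 7 numbers: the shift along the world's x, y, z in m, then the turn, a rotation vector about the world's x, y, z in rad, then the gripper's target within -1 to 1 (fully open at 1, half-way at 0, shut at -1). In form: [[[tx, ty, tz, rx, ry, rz, hand], ...]]. A call has 1 to 20 rows; each row is the pose to reach, as a shift and turn from the pose commanded when the call began; what a row does not reach only later rows make up. A row lasts 1/12 s, in which the tool goes at most 41.7 mm and 7.16 degrees, less where a joint would pass 70% of its speed; a pose out of reach is approached as far as the arm can. A call with a gripper value outside its range is refused whole. The fingers move at their own pace and stop on an object; FORCE is the grip in N (left out, the last holds). Time passes only in rows, so rows that repeat a pose let the fingers close. It gives the time, the measured TCP pose, the force, the opening and the grip force at its end, in the units of the state.
- observe(): the state, without advancing time (a new reading comes with each control period).
- read_camera(name): name is "scene" or "top" or "wrist"; returns a dict with "image" (384x512x3 uint8, red, green, blue), "vertical_fov" (degrees; the focal length in pixels is half the picture's height over the tangent of half this angle, whatever the lens; pixels are square), "cx", "cy" (the principal point, pixels), "k1" (the pictures are not rectified: a ray, as slopes to the right and down, at radius r is drawn at 1 + k1 r^2 times it, then the intrinsics apply), "origin" and "attitude" of the camera in the world; the wrist camera has in their place "mount" (4x4, takes a point from camera to tool coordinates, whose origin is the TCP and whose axes are the flange's). Camera axes: x right, y down, z forward; pixel columns grow to the right and rows downward; lengths in mm; the calibration is good to about 2 mm. A picture is of the moment at which its call begins: read the wrist's pose just before it. There is no depth.
- sign_off(): hands the job in; it is judged then, once.
Trained networks look in the newest picture that a camera, given by its name, has taken for a name from the list of things; names that differ only in an ending like _2 or _b are one class to them, and where a whole thing is asked for, a point or a joint stands for the part that bears it (a point fixed in the world has none). Each returns a list of dicts, best first, with "score" (0 to 1); they miss things now and then, are a little off and sometimes report something else, mostly with a low value. They report only what shows in the picture. A call takes as long as a camera call. They do not tell look-alikes from the thing itself.
- boxes_of(camera, label): "location" ([x, y, z] in mm, in world coordinates, good to about 4 mm: the middle of the surface that is visible of it).
- landmark_of(camera, label): "location" ([x, y, z] in mm, in world coordinates, good to about 4 mm: a listed point, or the origin of a listed thing).
The state is a dict: "clock": time; "joints": joint angles; "dq": joint speeds; "joint_efforts": joint torques, N m; "ee_pos": TCP position; "ee_rot": TCP orientation; "ft_force": force on the tool from outside, world axes, zero at the start; "wrist_torque": the same for the moment, N m; "finger_gap": finger opening in mm; "finger_force": force on a finger pad.
Only numpy, scipy, OpenCV 4.12 (cv2) and the standard library are available. Lean on these libraries where they do the work, as an engineer would, in place of code of your own. Each camera call takes 0.05 s, during which the arm holds its last target. There are 200 camera calls.

## Working session

There is one attempt and no reset: what is moved stays moved. The work goes in short steps, Python scripts to look and compute and a shell command to move; the robot and the scene stay as the last step left them, time stands still between calls to the robot, and variables do not carry over. Pictures are saved under pics/ and viewed, at most 10 in all, crops included, and the job is handed in when it is done.

```bash
mkdir -p pics; cat > h.py <<'E'
from rig import *
import numpy as np, cv2
from scipy.spatial.transform import Rotation as R
def cam(name):
    s=observe(); c=read_camera(name)
    if 'mount' in c:
        q=s['ee_rot']; T=np.eye(4); T[:3,:3]=R.from_quat([q[1],q[2],q[3],q[0]]).as_matrix(); T[:3,3]=s['ee_pos']
        M=T@np.array(c['mount']); c['o'],c['A']=M[:3,3],M[:3,:3]
    else:
        a=np.array(c['attitude'],float)
        c['o']=np.array(c['origin'],float)
        c['A']=a if a.shape==(3,3) else R.from_quat([a[1],a[2],a[3],a[0]]).as_matrix()
    c['f']=192/np.tan(np.radians(c['vertical_fov'])/2)
    return c
def proj(c,P):
    p=c['A'].T@(np.array(P,float)-c['o']); s=p[:2]/p[2]; s=s*(1+c['k1']*(s@s))
    return s*c['f']+[c['cx'],c['cy']]
def ray(c,uv,z):
    d=(np.array(uv,float)-[c['cx'],c['cy']])/c['f']; s=d.copy()
    for _ in range(20): s=d/(1+c['k1']*(s@s))
    v=c['A']@np.array([s[0],s[1],1]); return c['o']+v*(z-c['o'][2])/v[2]
def save(c,n): cv2.imwrite('pics/'+n,c['image'][:,:,::-1])
E
cat > a.py <<'E'
from h import *
ims=[]
for n in ['scene','top','wrist']:
    c=cam(n); cv2.imwrite('pics/'+n+'.png',c['image'][:,:,::-1])
    print(n,c.get('attitude'),c['o'])
    for l in ['knob_grip','knob_bore','shaft_top','shaft_foot','index','round_knob_mid','wrench_mid','heatsink_mid']:
        print(l,[(round(d['score'],2),np.round(d['location']),np.round(proj(c,d['location']))) for d in landmark_of(n,l)[:3]])
E
python3 a.py
```

```text
scene [-0.09583352  0.30450338  0.90486924 -0.28161194] [880.74723307 524.96522553 966.4183633 ]
knob_grip [(0.89, array([697., 349.,  51.]), array([272., 321.])), (0.87, array([633., 195.,  47.]), array([255., 259.])), (0.71, array([565.,  60.,  49.]), array([245., 210.]))]
knob_bore [(0.78, array([623., 196.,   5.]), array([258., 264.])), (0.74, array([565.,  60.,   1.]), array([246., 219.])), (0.65, array([ 560., -206.,   76.]), array([196., 146.]))]
shaft_top [(0.61, array([ 563., -206.,   96.]), array([194., 143.]))]
shaft_foot [(0.51, array([ 560., -203.,   75.]), array([196., 147.])), (0.47, array([ 565., -208.,   95.]), array([193., 143.]))]
index [(0.73, array([ 626., -195.,   74.]), array([179., 159.]))]
round_knob_mid [(0.62, array([504., 175.,  15.]), array([287., 233.]))]
wrench_mid [(0.59, array([ 488., -256.,   68.]), array([207., 129.]))]
heatsink_mid [(0.64, array([361., 286.,  16.]), array([351., 233.]))]
top [ 0.01639374 -0.69789     0.71578696 -0.01816097] [ 451.84973892   43.28435324 1204.8594015 ]
knob_grip [(0.91, array([570.,  58.,  51.]), array([252., 166.]))
[... 233 characters left out ...]
)), (0.58, array([695., 345.,  -2.]), array([149., 126.]))]
shaft_top [(0.57, array([ 561., -208.,   92.]), array([354., 165.]))]
shaft_foot [(0.59, array([ 566., -212.,   75.]), array([354., 164.])), (0.55, array([ 561., -209.,   92.]), array([354., 165.]))]
index [(0.79, array([ 627., -192.,   76.]), array([346., 141.]))]
round_knob_mid [(0.74, array([505., 178.,  13.]), array([209., 192.]))]
wrench_mid [(0.94, array([ 488., -255.,   68.]), array([371., 193.]))]
heatsink_mid [(0.76, array([361., 286.,  15.]), array([170., 245.]))]
wrist None [220.34633268 589.24268341 384.20744864]
knob_grip []
knob_bore []
shaft_top []
shaft_foot []
index []
round_knob_mid []
wrench_mid []
heatsink_mid []
```

View pics/top.png

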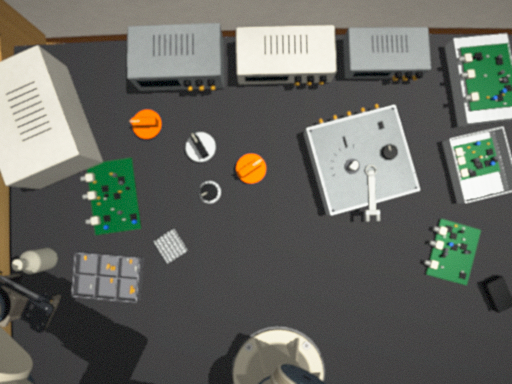

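View pics/scene.png

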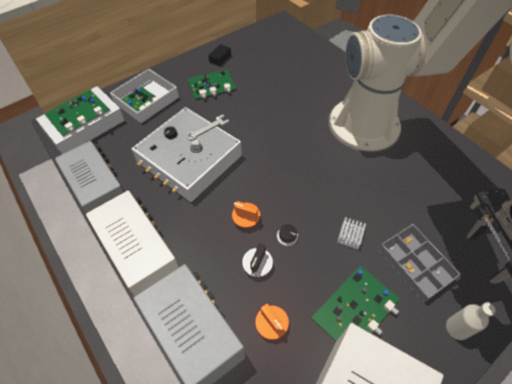

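Things that could be taken for the pointer knob, by top-view pixel:
- Orange knob at (147,124).
- Orange knob at (251,168).
- Low round knob at (209,192).
- Black bar on an aluminium skirt at (200,146). I choose this one, near (627,195). The nets rank the orange ones equally, so colour decides.

I'll check it in a close crop.

```bash
cat > b.py <<'E'
from h import *
a=cam('top');b=cam('scene')
I=a['image'];J=b['image']
def cr(I,u,v,w): return cv2.resize(I[v-w:v+w,u-w:u+w],(390,390),interpolation=cv2.INTER_CUBIC)
cv2.imwrite('pics/crop.png',np.hstack([cr(J,257,260,26),cr(J,190,150,45)])[:,:,::-1])
s=observe();q=s['ee_rot'];print(R.from_quat([q[1],q[2],q[3],q[0]]).as_matrix().round(2));print(np.round(read_camera('wrist')['mount'],2), s['ft_force'])
E
python3 b.py
```

```text
[[-0.89  0.45  0.  ]
 [ 0.45  0.89 -0.  ]
 [-0.   -0.   -1.  ]]
[[   0.     -0.97   -0.25   69.66]
 [   1.      0.      0.      0.22]
 [  -0.     -0.25    0.97 -169.62]
 [   0.      0.      0.      1.  ]] [ 0.17020739 -0.08862229  0.59120972]
```

View pics/crop.png

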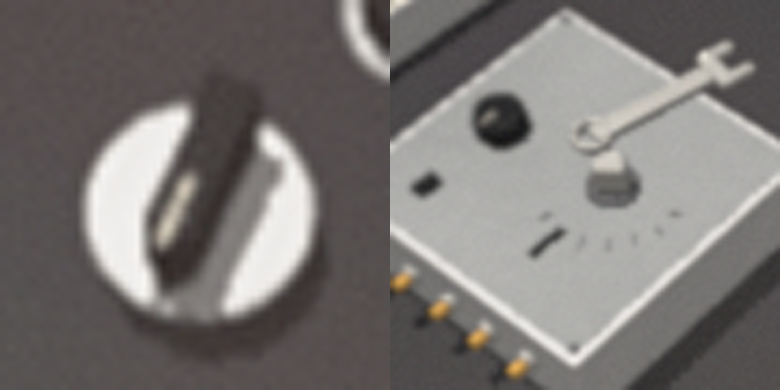

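The chosen knob is confirmed: black bar on a silver skirt, nose with white line at crop (165,270), tail near (235,95), so nose yaw is about 37°. The shaft stands at right crop (610,185) with the index at (547,243). I'll move above the knob with tool x along the nose.

```bash
python3 -m jog '[[[0.345,-0.363,0.015,0,0,-2.02,1],[0.345,-0.363,0.015,0,0,-2.02,1],[0.345,-0.363,0.015,0,0,-2.02,1],[0.345,-0.363,0.015,0,0,-2.02,1],[0.345,-0.363,0.015,0,0,-2.02,1],[0.345,-0.363,0.015,0,0,-2.02,1],[0.345,-0.363,0.015,0,0,-2.02,1],[0.345,-0.363,0.015,0,0,-2.02,1],[0.345,-0.363,0.015,0,0,-2.02,1],[0.345,-0.363,0.015,0,0,-2.02,1],[0.345,-0.363,0.015,0,0,-2.02,1],[0.345,-0.363,0.015,0,0,-2.02,1],[0.345,-0.363,0.015,0,0,-2.02,1],[0.345,-0.363,0.015,0,0,-2.02,1],[0.345,-0.363,0.015,0,0,-2.02,1],[0.345,-0.363,0.015,0,0,-2.02,1],[0.345,-0.363,0.015,0,0,-2.02,1],[0.345,-0.363,0.015,0,0,-2.02,1],[0.345,-0.363,0.015,0,0,-2.02,1]]]'
cat > c.py <<'E'
from h import *
c=cam('wrist'); save(c,'w1.png'); s=observe(); q=s['ee_rot']
print(s['clock'],s['joints'],s['ee_pos'],np.degrees(R.from_quat([q[1],q[2],q[3],q[0]]).as_matrix()[:2,0]@[1,0]))
for l in ['knob_grip','knob_bore','round_knob_mid']:
    print(l,[(round(d['score'],2),np.round(d['location'],1),np.round(proj(c,d['location']))) for d in landmark_of('wrist',l)[:3]])
E
python3 c.py
```

```text
clock: 3.08
ee_pos: [627.3, 194.6, 229.6]
ee_rot: [-0.0, 0.947, 0.322, 0.0]
ft_force: [0.1, -0.8, 0.6]
finger_gap: 91.7
finger_force: 0.0
3.1333 [ 2.98616025e-01  3.89439592e-01  1.54512291e+00 -4.23622575e-05
  1.20697328e+00  1.21308956e+00] [627.34524836 194.66429243 229.62163399] 45.391563984224646
knob_grip [(0.88, array([625.7, 195.7,  50.1]), array([256., 177.])), (0.67, array([562.7,  59.1,  53.6]), array([308., 276.])), (0.56, array([693.6, 342.5,  50.1]), array([189.,  52.]))]
knob_bore [(0.91, array([564.8,  62. ,  -1.4]), array([301., 254.])), (0.9, array([628.8, 198.1,  -4.6]), array([256., 167.])), (0.79, array([695.7, 344.9,   1.2]), array([197.,  58.]))]
round_knob_mid [(0.78, array([506.3, 173.8,  11.8]), array([218., 245.]))]
```

View pics/w1.png

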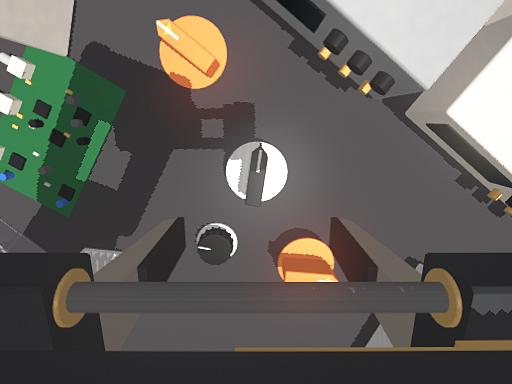

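The wrist view shows the knob's skirt at (257,172), with its nose up at (261,145) and tail at (253,205). The orange one below and the round knob at (216,243) leave room for the fingers. Next, the fine yaw.

```bash
cat > d.py <<'E'
from h import *
c=cam('wrist'); I=c['image']; g=cv2.cvtColor(I,cv2.COLOR_RGB2GRAY)
big=cv2.resize(I[125:220,205:310],None,fx=5,fy=5,interpolation=cv2.INTER_CUBIC); cv2.imwrite('pics/w1c.png',big[:,:,::-1])
for n,t in [('nose',(261,145)),('tail',(253,205))]: print(n,ray(c,t,70).round(1))
v=ray(c,(261,145),70)-ray(c,(253,205),70); print(np.linalg.norm(v),np.degrees(np.arctan2(v[1],v[0])))
# skirt ellipse
m=((g>120)).astype(np.uint8); m[:130]=0;m[215:]=0;m[:,:215]=0;m[:,300:]=0
p=cv2.findNonZero(m); (x,y),r=cv2.minEnclosingCircle(p); print(x,y,r,ray(c,(x,y),28))
q=observe()['ee_rot'];X=R.from_quat([q[1],q[2],q[3],q[0]]).as_matrix()[:,0];print(np.degrees(np.arctan2(X[1],X[0])))
E
python3 d.py
```

```text
nose [662.1 216.6  70. ]
tail [600.  180.7  70. ]
71.75165990596501 30.053303899244913
256.3196716308594 171.5 31.008686065673828 [628.61934611 197.81438543  28.        ]
37.477159175973014
```

View pics/w1c.png

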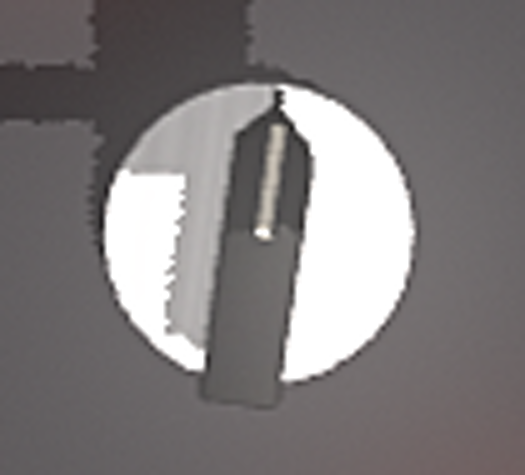

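```bash
python3 -m jog '[[[0.0015,0.0033,-0.03,0,0,-0.113,1],[0.0015,0.0033,-0.06,0,0,-0.113,1],[0.0015,0.0033,-0.09,0,0,-0.113,1],[0.0015,0.0033,-0.12,0,0,-0.113,1],[0.0015,0.0033,-0.15,0,0,-0.113,1],[0.0015,0.0033,-0.17,0,0,-0.113,1],[0.0015,0.0033,-0.185,0,0,-0.113,1],[0.0015,0.0033,-0.195,0,0,-0.113,1],[0.0015,0.0033,-0.195,0,0,-0.113,1],[0.0015,0.0033,-0.195,0,0,-0.113,-1],[0.0015,0.0033,-0.195,0,0,-0.113,-1],[0.0015,0.0033,-0.195,0,0,-0.113,-1],[0.0015,0.0033,-0.195,0,0,-0.113,-1],[0.0015,0.0033,-0.195,0,0,-0.113,-1],[0.0015,0.0033,-0.195,0,0,-0.113,-1],[0.0015,0.0033,-0.195,0,0,-0.113,-1],[0.0015,0.0033,-0.195,0,0,-0.113,-1]]]' 30
```

```text
clock: 4.75
ee_pos: [628.9, 197.9, 34.7]
ee_rot: [-0.0, 0.964, 0.267, 0.0]
ft_force: [0.4, -0.5, 0.3]
finger_gap: 40.7
finger_force: 0.0
```

```bash
python3 -m jog '[[[0,0,0,0,0,0,-1],[0,0,0,0,0,0,-1],[0,0,0,0,0,0,-1],[0,0,0,0,0,0,-1],[0,0,0,0,0,0,-1],[0,0,0,0,0,0,-1],[0,0,0.02,0,0,0,-1],[0,0,0.05,0,0,0,-1],[0,0,0.09,0,0,0,-1],[0,0,0.13,0,0,0,-1],[0,0,0.17,0,0,0,-1],[0,0,0.17,0,0,0,-1]]]'
```

```text
clock: 5.75
ee_pos: [632.9, 199.2, 213.4]
ee_rot: [-0.0, 0.964, 0.267, 0.006]
ft_force: [1.8, 0.5, -0.3]
finger_gap: 20.1
finger_force: 29.9
```

The knob is held, with a gap of 20.1 mm. Next I carry it to the shaft and stop a little short so the wrist camera sees the shaft.

```bash
python3 -m jog '[[[-0.101,-0.47,0.01,0,0,0.6,-1],[-0.101,-0.47,0.01,0,0,0.6,-1],[-0.101,-0.47,0.01,0,0,0.6,-1],[-0.101,-0.47,0.01,0,0,0.6,-1],[-0.101,-0.47,0.01,0,0,0.6,-1],[-0.101,-0.47,0.01,0,0,0.6,-1],[-0.101,-0.47,0.01,0,0,0.6,-1],[-0.101,-0.47,0.01,0,0,0.6,-1],[-0.101,-0.47,0.01,0,0,0.6,-1],[-0.101,-0.47,0.01,0,0,0.6,-1],[-0.101,-0.47,0.01,0,0,0.6,-1],[-0.101,-0.47,0.01,0,0,0.6,-1],[-0.101,-0.47,0.01,0,0,0.6,-1],[-0.101,-0.47,0.01,0,0,0.6,-1],[-0.101,-0.47,0.01,0,0,0.6,-1]]]'
cat > e.py <<'E'
from h import *
import sys
c=cam('wrist'); cv2.imwrite('pics/'+sys.argv[1],cv2.resize(c['image'][:330],(780,503),interpolation=cv2.INTER_CUBIC)[:,:,::-1]); s=observe(); q=s['ee_rot']
X=R.from_quat([q[1],q[2],q[3],q[0]]).as_matrix()[:,0]
print(s['clock'],s['joints'].__repr__(),s['ee_pos'],np.degrees(np.arctan2(X[1],X[0])))
for l in ['shaft_top','shaft_foot','index','wrench_mid','knob_grip']:
    print(l,[(round(d['score'],2),np.round(d['location'],1),np.round(proj(c,d['location']))) for d in landmark_of('wrist',l)[:2]])
E
python3 e.py w2.png
```

```text
clock: 7.0
ee_pos: [527.7, -271.4, 214.2]
ee_rot: [-0.001, 0.842, 0.539, 0.0]
ft_force: [-0.1, -0.2, -1.6]
finger_gap: 19.9
finger_force: 29.9
7.05 array([-4.77039850e-01,  3.04987339e-01,  1.70283341e+00,  5.04238351e-04,
        1.13446142e+00, -4.67826289e-02]) [ 527.93822879 -270.99368077  214.2726427 ] 65.33584895253101
shaft_top [(0.84, array([ 560.9, -205.4,   95.1]), array([260., 115.]))]
shaft_foot [(0.73, array([ 564.2, -209.9,   72.4]), array([265., 118.]))]
index [(0.71, array([ 626.2, -190.7,   74.8]), array([313.,  73.])), (0.27, array([ 487.9, -252.8,   64.6]), array([219., 182.]))]
wrench_mid [(0.93, array([ 488.7, -256.1,   64.5]), array([221., 184.]))]
knob_grip [(0.6, array([ 525.6, -274.4,  233.3]), array([257., 251.]))]
```

View pics/w2.png

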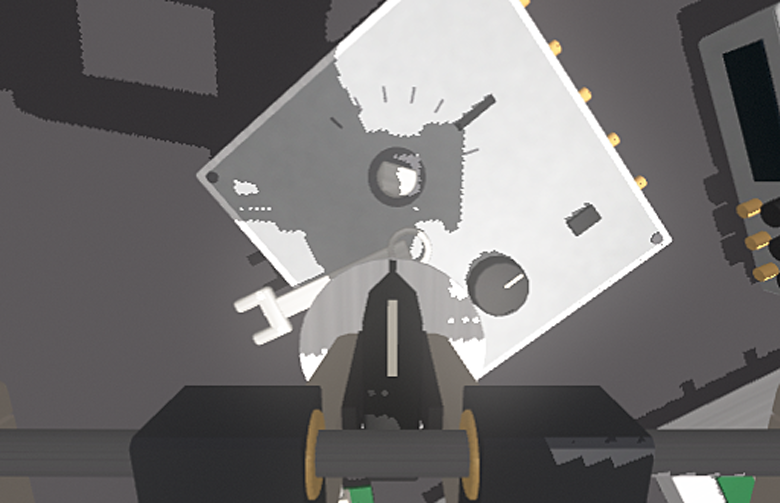

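The knob's nose points straight along the tool (white line at column 393). The shaft is at (397,177) with its flat facing up in the image, and the index is at (476,112). Zooming in on the flat.

```bash
cat > f.py <<'E'
from h import *
c=cam('wrist'); I=c['image'][85:145,225:325]
L=cv2.cvtColor(I,cv2.COLOR_RGB2LAB); L[:,:,0]=cv2.createCLAHE(3,(2,2)).apply(L[:,:,0]); I2=cv2.cvtColor(L,cv2.COLOR_LAB2RGB)
cv2.imwrite('pics/w2c.png',cv2.resize(I2,(800,480),interpolation=cv2.INTER_CUBIC)[:,:,::-1])
E
python3 f.py
```

```text
(no output)
```

View pics/w2c.png

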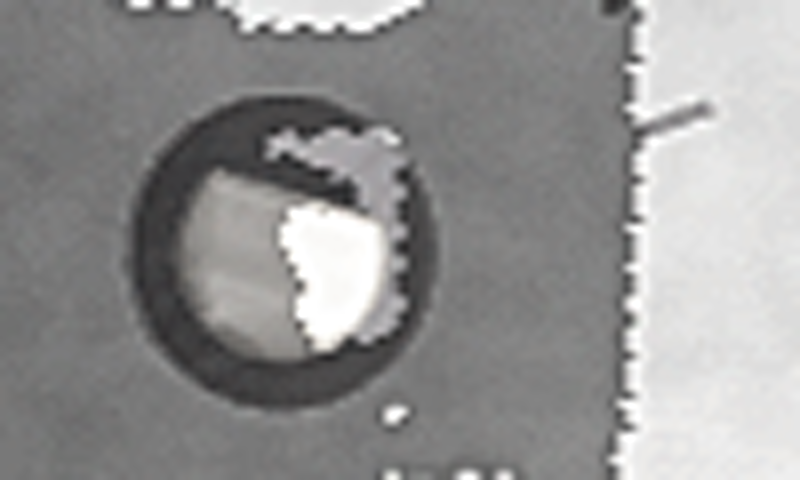

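The flat's edge runs from crop (222,172) to (385,220), and the bush circle centres at (283,252). Turning these into a direction and an axis position.

```bash
cat > g.py <<'E'
from h import *
c=cam('wrist'); P=lambda u,v,z: ray(c,(225+(u+.5)/8-.5,85+(v+.5)/8-.5),z)
a,b=P(222,172,94),P(385,220,94); d=a-b; n=np.array([d[1],-d[0]]); print(a,b,np.linalg.norm(d)); print('flat yaw',np.degrees(np.arctan2(n[1],n[0])))
print('bush', P(283,252,74))
# shaft circle from arc points at top
pts=np.array([P(*p,95)[:2] for p in [(182,250),(200,315),(250,355),(320,352),(360,320)]])
A=np.c_[2*pts,np.ones(len(pts))]; s=np.linalg.lstsq(A,(pts**2).sum(1),rcond=None)[0]; print('circ',s[:2],np.sqrt(s[2]+s[:2]@s[:2]))
i0,i1=ray(c,(459/1.5234,127/1.5234),73),ray(c,(493/1.5234,98/1.5234),73); print('index',i0,i1,np.degrees(np.arctan2(*(i1-i0)[1::-1])))
m=(i0+i1)/2; o=P(283,252,74); print(np.linalg.norm((m-o)[:2]),np.degrees(np.arctan2(*(m-o)[1::-1])))
# skirt circle check & white line of held knob
k=[ray(c,(393/1.5234,v/1.5234),213+35.3) for v in (300,375)]; print('line',k,np.degrees(np.arctan2(*(k[0]-k[1])[1::-1])))
s=observe();print(s['ee_pos'])
E
python3 g.py
```

```text
[ 557.64656827 -194.62015894   94.        ] [ 573.34837569 -207.98246758   94.        ] 20.61790601327105
flat yaw 49.60206742993047
bush [ 560.74930799 -206.11849701   74.        ]
circ [ 560.02545703 -206.83057547] 12.14051318198892
index [ 612.57867077 -194.26923674   73.        ] [ 639.94326969 -186.89377442   73.        ] 15.084242487920148
67.3288644752866 13.341979994934864
line [array([ 541.6800608 , -241.73327764,  248.3       ]), array([ 530.79740688, -265.55002824,  248.3       ])] 65.442785704969
[ 528.12249754 -271.49957148  214.61545279]
```

```bash
cat > i.py <<'E'
from h import *
c=cam('wrist'); s=observe(); t=np.array(s['ee_pos']); q=s['ee_rot']; M=R.from_quat([q[1],q[2],q[3],q[0]]).as_matrix()
f=lambda u,v,z: M.T@(ray(c,((u+.5)/1.5234-.5,(v+.5)/1.5234-.5),z)-t)
z=t[2]-34.7+28
p=np.array([f(*a,z)[:2] for a in [(393,259),(350,272),(315,305),(300,345),(435,270),(470,300),(486,340)]])
A=np.c_[2*p,np.ones(len(p))]; r=np.linalg.lstsq(A,(p**2).sum(1),rcond=None)[0]; print(p.round(1)); print('skirt in tool',r[:2],np.sqrt(r[2]+r[:2]@r[:2]))
print('nose',f(393,262,z+42),f(393,273,z+42), 'line',f(393,300,z+42),f(393,376,z+42)); print(M.round(3))
for l in ['knob_grip','knob_bore']: print(l,[(round(d['score'],2),(M.T@(np.array(d['location'])-t)).round(1)) for d in landmark_of('wrist',l)[:2]])
E
python3 i.py
```

```text
[[ 39.2  -0.1]
 [ 33.8 -17.8]
 [ 19.7 -32.8]
 [  1.9 -40. ]
 [ 34.7  17.1]
 [ 21.9  32.1]
 [  4.2  39.7]]
skirt in tool [-1.38821512  0.2048119 ] 39.833801883925496
nose [ 45.50654052  -0.21583617 -35.29901078] [ 42.01421143  -0.21115734 -35.29908752] line [ 33.2525157   -0.19940358 -35.29928004] [  7.02971947  -0.16410341 -35.29985624]
[[ 0.417  0.909  0.   ]
 [ 0.909 -0.417 -0.   ]
 [ 0.     0.    -1.   ]]
knob_grip [(0.85, array([ -4.2,  -0. , -18.5]))]
knob_bore []
```

The fitted skirt radius is 39.8 mm, as it should be, and the knob axis sits at (-1.4, 0.2) in the tool frame. Moving over the shaft and down to just above it.

```bash
python3 -m jog '[[[0.0167,0.033,0,0,0,-0.14,-1],[0.0334,0.0662,0,0,0,-0.277,-1],[0.0334,0.0662,-0.02,0,0,-0.277,-1],[0.0334,0.0662,-0.045,0,0,-0.277,-1],[0.0334,0.0662,-0.065,0,0,-0.277,-1],[0.0334,0.0662,-0.077,0,0,-0.277,-1],[0.0334,0.0662,-0.077,0,0,-0.277,-1],[0.0334,0.0662,-0.077,0,0,-0.277,-1]]]' 40
cat > s.py <<'E'
from h import *
import sys
ks='clock ee_pos ft_force wrist_torque finger_gap finger_force'.split(); s=observe()
for k in ks: print(k,np.round(s[k],2))
q=s['ee_rot'];X=R.from_quat([q[1],q[2],q[3],q[0]]).as_matrix();print('yaw',np.degrees(np.arctan2(X[1,0],X[0,0])),'tilt',X[2].round(4))
E
python3 s.py
```

```text
clock: 8.22
ee_pos: [561.2, -206.1, 137.5]
ee_rot: [-0.0, 0.908, 0.418, -0.0]
ft_force: [0.1, -0.1, -0.2]
finger_gap: 19.8
finger_force: 39.9
clock 8.22
ee_pos [ 561.15 -206.06  137.52]
ft_force [ 0.13 -0.07 -0.17]
wrist_torque [-0.04  0.11 -0.03]
finger_gap 19.77
finger_force 39.95
yaw 49.41930739408573 tilt [-3.e-04 -8.e-04 -1.e+00]
```

```bash
python3 -m jog '[[[0,0.0005,-0.003,0,0,0,-1],[0,0.0005,-0.006,0,0,0,-1],[0,0.0005,-0.008,0,0,0,-1],[0,0.0005,-0.010,0,0,0,-1],[0,0.0005,-0.010,0,0,0,-1]]]'; python3 s.py|sed -n 2,7p
```

```text
clock: 8.63
ee_pos: [561.2, -205.5, 127.6]
ee_rot: [0.0, 0.908, 0.418, 0.0]
ft_force: [-0.4, -0.8, -1.7]
finger_gap: 19.9
finger_force: 39.9
ee_pos [ 561.23 -205.46  127.56]
ft_force [-0.41 -0.77 -1.74]
wrist_torque [-0.02  0.12  0.02]
finger_gap 19.91
finger_force 39.95
yaw 49.43025686834746 tilt [ 1.e-04  1.e-04 -1.e+00]
```

```bash
python3 -m jog '[[[0,0,-0.001,0,0,0,-1],[0,0,-0.002,0,0,0,-1],[0,0,-0.003,0,0,0,-1],[0,0,-0.004,0,0,0,-1],[0,0,-0.004,0,0,0,-1]]]'; python3 s.py|sed -n 2,7p
```

```text
clock: 9.05
ee_pos: [561.1, -205.4, 123.4]
ee_rot: [-0.0, 0.908, 0.418, -0.0]
ft_force: [0.1, -0.7, -1.7]
finger_gap: 19.6
finger_force: 39.9
ee_pos [ 561.14 -205.37  123.35]
ft_force [ 0.07 -0.66 -1.67]
wrist_torque [ 0.02  0.15 -0.04]
finger_gap 19.58
finger_force 39.95
yaw 49.4352730430976 tilt [-1.e-04 -4.e-04 -1.e+00]
```

```bash
python3 -m jog '[[[0,0,-0.002,0,0,0,-1],[0,0,-0.004,0,0,0,-1],[0,0,-0.006,0,0,0,-1],[0,0,-0.008,0,0,0,-1],[0,0,-0.010,0,0,0,-1],[0,0,-0.012,0,0,0,-1],[0,0,-0.013,0,0,0,-1],[0,0,-0.013,0,0,0,-1]]]'; python3 s.py|sed -n 2,7p
```

```text
clock: 9.72
ee_pos: [561.1, -205.4, 110.2]
ee_rot: [-0.0, 0.908, 0.418, -0.0]
ft_force: [0.8, -0.3, -1.5]
finger_gap: 19.8
finger_force: 39.9
ee_pos [ 561.11 -205.36  110.25]
ft_force [ 0.77 -0.25 -1.46]
wrist_torque [-0.08  0.05 -0.02]
finger_gap 19.77
finger_force 39.95
yaw 49.433932864692856 tilt [-2.e-04 -5.e-04 -1.e+00]
```

```bash
python3 -m jog '[[[0,0,-0.0007,0,0,0,-1],[0,0,-0.0014,0,0,0,-1],[0,0,-0.002,0,0,0,-1],[0,0,-0.002,0,0,0,-1],[0,0,-0.002,0,0,0,-1]]]'; python3 s.py|sed -n 2,7p
```

```text
clock: 10.13
ee_pos: [561.3, -205.4, 108.6]
ee_rot: [-0.0, 0.908, 0.418, -0.0]
ft_force: [0.1, -0.2, -1.2]
finger_gap: 20.0
finger_force: 39.9
ee_pos [ 561.27 -205.42  108.59]
ft_force [ 0.12 -0.25 -1.22]
wrist_torque [-0.05  0.17  0.02]
finger_gap 19.98
finger_force 39.95
yaw 49.43644858897965 tilt [-0. -0. -1.]
```

```bash
python3 -m jog '[[[0,0,-0.0005,0,0,0,-1],[0,0,-0.001,0,0,0,-1],[0,0,-0.0015,0,0,0,-1],[0,0,-0.0015,0,0,0,-1]]]'; python3 s.py|sed -n 2,7p
```

```text
clock: 10.47
ee_pos: [561.4, -205.4, 108.4]
ee_rot: [0.0, 0.908, 0.418, 0.0]
ft_force: [-4.3, 2.6, 12.5]
finger_gap: 19.8
finger_force: 40.0
ee_pos [ 561.44 -205.44  108.45]
ft_force [-4.29  2.62 12.49]
wrist_torque [ 0.27  1.05 -0.01]
finger_gap 19.77
finger_force 39.95
yaw 49.43580293785739 tilt [ 2.e-04  3.e-04 -1.e+00]
```

Home: the reaction is 12 N at the expected height. Turning clockwise to a yaw of about 14°.

```bash
python3 -m jog '[[[0,0,0.001,0,0,0,-1],[0,0,0.001,0,0,-0.08,-1],[0.0001,-0.0001,0.001,0,0,-0.16,-1],[0.0002,-0.0002,0.001,0,0,-0.24,-1],[0.0002,-0.0003,0.001,0,0,-0.32,-1],[0.0003,-0.0004,0.001,0,0,-0.4,-1],[0.0004,-0.0005,0.001,0,0,-0.48,-1],[0.0005,-0.0006,0.001,0,0,-0.56,-1],[0.0005,-0.0006,0.001,0,0,-0.618,-1],[0.0005,-0.0006,0.001,0,0,-0.618,-1],[0.0005,-0.0006,0.001,0,0,-0.618,-1],[0.0005,-0.0006,0.001,0,0,-0.618,-1]]]'; python3 s.py|sed -n 2,7p; cat > k.py <<'E'
from h import *
c=cam('wrist'); I=c['image'][0:280,120:420]
cv2.imwrite('pics/w3.png',cv2.resize(I,(640,597),interpolation=cv2.INTER_CUBIC)[:,:,::-1])
E
python3 k.py
```

```text
clock: 11.47
ee_pos: [562.5, -206.1, 108.5]
ee_rot: [0.0, 0.992, 0.123, 0.001]
ft_force: [2.0, 2.0, 3.9]
finger_gap: 19.8
finger_force: 39.9
ee_pos [ 562.47 -206.1   108.52]
ft_force [2.   1.97 3.88]
wrist_torque [ 0.25 -0.13 -0.01]
finger_gap 19.84
finger_force 39.94
yaw 14.130864969043765 tilt [ 1.3e-03  5.0e-04 -1.0e+00]
```

View pics/w3.png

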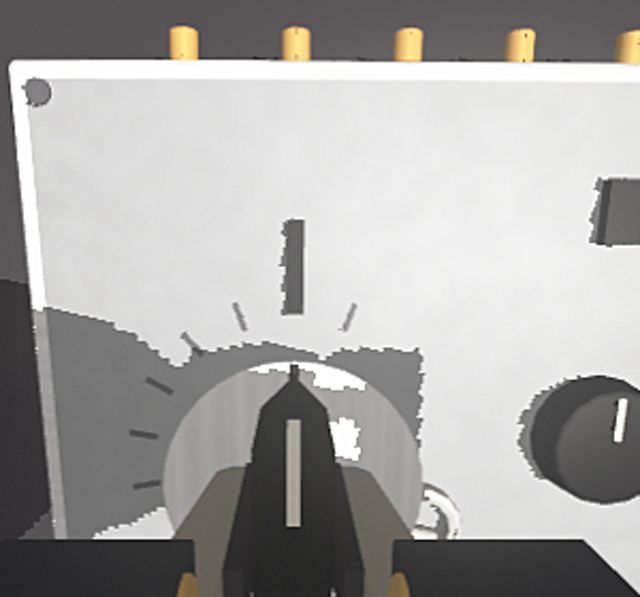

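The white line (column 293) runs straight into the index bar (column 293). Releasing and lifting away.

```bash
python3 -m jog '[[[0,0,0,0,0,0,0.2],[0,0,0,0,0,0,0.2],[0,0,0,0,0,0,0.2],[0,0,0,0,0,0,0.2],[0,0,0,0,0,0,0.2],[0,0,0,0,0,0,0.2],[0,0,0,0,0,0,0.2],[0,0,0,0,0,0,0.2],[0,0,0.02,0,0,0,0.2],[0,0,0.04,0,0,0,0.2],[0,0,0.07,0,0,0,0.2],[0,0,0.1,0,0,0,0.2],[0,0,0.13,0,0,0,0.2],[0,0,0.13,0,0,0,0.2]]]'; sed -i s/w3/w4/ k.py; python3 k.py; python3 e.py x.png | sed -n 2,9p
```

```text
clock: 12.68
ee_pos: [564.7, -207.1, 244.4]
ee_rot: [0.002, 0.993, 0.122, 0.004]
ft_force: [1.2, 0.7, 0.6]
finger_gap: 55.5
finger_force: 0.0
        1.18323213e+00,  9.71958066e-01]) [ 562.43973402 -206.27606735  239.38071147] 14.029777807866461
shaft_top []
shaft_foot []
index [(0.58, array([ 626.6, -190.9,   75.3]), array([257., 124.]))]
wrench_mid [(0.71, array([ 488. , -252.4,   62.6]), array([277., 241.]))]
knob_grip [(0.81, array([563.4,  57.8,  49.1]), array([ 49., 125.])), (0.66, array([ 559.8, -205.7,  126.5]), array([255., 193.]))]
```

View pics/w4.png

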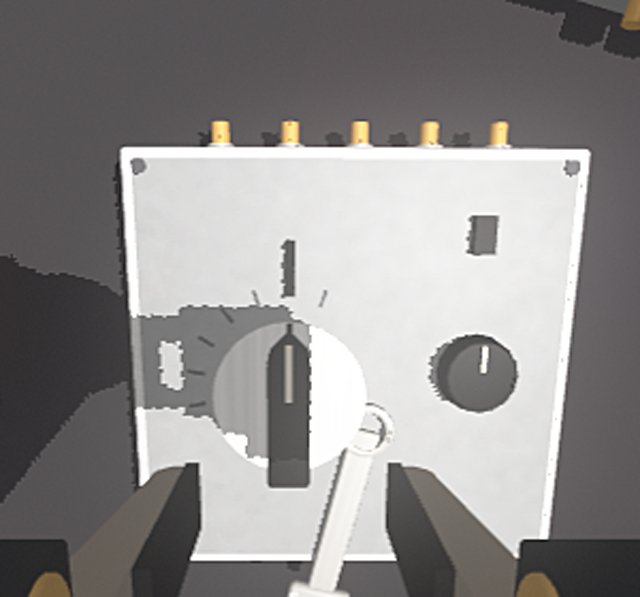

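The knob stands released on the shaft, its white line (column 289) pointing at the index bar (column 289). The net puts its grip at 126 mm, against 124 mm when home, and the wrench is unmoved.

```bash
python3 -c "
from rig import *
print(observe()['dq']); print(sign_off())"
```

```text
[ 0.00095272  0.00011275 -0.00690279  0.00051514  0.00255503 -0.00026932]
the job is handed in; nothing more can be done
None
```

The job is handed in, with no verdict returned: the pointer knob is pushed home on the shaft, turned clockwise until its pointer lines up with the index bar, and released, and the arm went nowhere near the round knob, wrench or heatsink.

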